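# Load the drilling jig and offer up its bush plate

### The arm

A 6-joint arm with a two-finger parallel gripper is mounted at the origin on a cart in front of the work surface, level with it; the furniture and walls round the work are solid. World frame = base frame: x ahead of the robot, y to its left, z up, the work surface at z = 0. Lengths are in mm, angles in rad, forces in N, time in s.
With the tool pointing down it reaches from about 350 to 775 mm from the base axis. Payload 7.3 kg.
Tool frame: the origin (TCP) lies at the very end of the fingers, on their centre line; the grasp point (between the pads) lies behind it (bot.grip_point_offset is the z of the grasp point in the tool frame, in mm); z points along the fingers, y is the line along which they close (so a half turn about z gives the same grasp; the last joint's range is limited). The gripper opens to 92 mm and grips with 3 to 60 N. Pads are 19 mm wide; open, the fingers measure 130 mm over their backs; the gripper's body (75 mm by 190 mm) begins 47 mm behind the grasp point.
Start: joints at [-1.408, 0.342, 1.524, -0, 1.275, -0.146], TCP at [159.578, -500.18, 226.741] pointing down, gripper open.
Joint ranges: [-2.53, 2.53], [-0.77, 2.02], [0.04, 2.7], [-1, 4.14], [0.28, 2.66], [-3.11, 3.11]. Speed limits (rad/s): [2.57, 2.57, 3.14, 3.14, 3.14, 3.14].

### API

Orientations are given as [roll, pitch, yaw] about the fixed x, y, z axes, in that order (R = Rz(yaw) Ry(pitch) Rx(roll)).
In Python, from plant import bot gives the robot as it stands. The module is installed in compiled form; this text tells all that it offers.
- The arm moves only by the shell command python3 -m crank 'ROWS'. ROWS is JSON, a list that holds one entry, the list of rows, each a list of 5 numbers: the opening, from 0 (shut) to 1 (fully open), then the shift along the tool's x, y, z in cm, then the turn about the tool's z in degrees. In form: [[[claw, x, y, z, turn], ...]]. A call has exactly 10 rows; each row is the pose to reach, as a shift and turn from the pose commanded when the call began, along the tool's axes at that moment; what a row does not reach only later rows make up. A row lasts 1/10 s, in which the tool goes at most 50 mm and 8.59 degrees, less where a joint would pass 70% of its speed; a pose out of reach is approached as far as the arm can. A call with a gripper value outside its range is refused whole. The fingers move at their own pace and stop on an object; the grip force is fixed at half the most. Time passes only in rows, so rows that repeat a pose let the fingers close, or fill a call up. It gives the time, the measured TCP pose, the force, the opening and the grip force at its end, in the units of the state.
- bot.get_obs(): the state, without advancing time (a new reading comes with each control period).
- bot.capture(name): name is "side" or "top"; returns (picture, depth): 480x640x3 uint8, red, green, blue; 480x640 float32, mm along the optical axis (not along the pixel's ray), 0 where there is no reading.
- bot.calibration(name): a dict with "vertical_fov" (degrees; the focal length in pixels is half the picture's height over the tangent of half this angle, whatever the lens; pixels are square), "cx", "cy" (the principal point, pixels), "rvec" (rotation vector, rad) and "tvec" (3), from world to camera coordinates, as OpenCV has them. Camera axes: x right, y down, z forward; pixel columns grow to the right and rows downward; lengths in mm; the calibration is good to about 2 mm. A picture is of the moment at which its call begins. calibration takes no time and is no camera call.
- bot.close_job(): hands the job in; it is judged then, once.
The state is a dict: "time": time; "joint_positions": joint angles; "dq": joint speeds; "tau": joint torques, N m; "tool_pos": TCP position; "tcp_rot": TCP orientation; "contact_force": force on the tool from outside, world axes, zero at the start; "moment": the same for the moment, N m; "grip_width": finger opening in mm; "finger_force": force on a finger pad.
Only numpy, scipy, OpenCV 4.12 (cv2) and the standard library are available. Lean on these libraries where they do the work, as an engineer would, in place of code of your own. Each camera call takes 0.05 s, during which the arm holds its last target. There are 200 camera calls.

### The job

The lug blank has to be drilled: first lay it fully home in the drilling jig's pocket, flat and with its round end in the vee, and let go of it. Only then lift the jig's hinged cover, which has a bow handle, and swing it back until it stays open by itself, draw out the bush plate that is kept underneath, and hold it level over the seated lug, square to the jig, each bush above the punch mark it is meant for, about three centimetres clear of the lug. Finish while still holding the plate there in the gripper, with the cover left open, and leave the other things on the bench where they are.

Things in the scene. Friction and masses are not known exactly. Their poses are not given: they have to be found in the camera images.
- jig: Drilling jig: heavy grey base plate 164 (x) by 284 (y) by 12 mm flat on the bench, immovable. Origin: centre of its underside; z up, x towards the pocket's vee and the cover's hinge, y towards the pocket. Two 8 mm dowel pins stand diagonally beside the pocket, tips 56 mm above the bench.
- bay_centre (a point): Centre of the storage bay under the cover, 70 mm to the jig's -y, at the height of its rest strips, 20 mm above the bench. The bay is a tray 104 (x) by 90 (y) mm inside; its 4 mm walls end 34 mm above the bench.
- nest_seat (a point): Centre of the pocket's floor, 20 mm above the bench, 70 mm to the jig's +y; axes as the jig's. The lug is home when its origin is here and its axes lie as the jig's. Pocket: 1.5 mm clear of the lug all round, 2.5 mm chamfers at the mouth, 16 mm deep (the lug stands 12 mm proud). Both long sides are cut away to the floor from x = -20 to +20 mm as finger gaps, open outwards.
- nest_bore_big (a point): Point at the height of the seated lug's top face (48 mm above the bench), 22.5 mm to +x of the pocket's centre: the punch mark near the lug's round end, over which the big bush belongs. Axes as the jig's.
- nest_bore_small (a point): The same for the other punch mark, 26 mm to -x of the pocket's centre, over which the small bush belongs.
- lug: The lug blank: a bare aluminium bar 90 mm long (x), 45 mm wide (y) and 28 mm high, its +x end a full half round of 22.5 mm radius, its -x end square, with two punch marks on top; about 0.28 kg. Origin at the centre of its underside (of the 90 by 45 mm outline). It lies flat on the bench, to the left of the jig.
- hood (a joint): Angle of the jig's cover, a painted grey sheet-metal hood 121 mm long, 105 mm wide and 36 mm deep: 0 shut, grows as its front edge is lifted, stop at 1.9 rad. Below about 1.15 rad it falls shut when let go, beyond that it falls open to its stop and stays there.
- hood_hinge (a point): Point on the middle of the cover's hinge axis, which lies along the jig's y, at the cover's far end 36 mm above the bench.
- hood_handle (a point): Middle of the cover's bow handle: round black bar 9 mm thick along the jig's y, straight for 60 mm, legs 80 mm apart, 34 mm above the cover's top. Cover shut: 107 mm above the bench, 104 mm from the hinge to the jig's -x. It moves with the cover (once that stands upright, the bar is on its far side) and can turn between fingers that pinch it from above.
- bush_plate: Bush plate: steel plate 100 (x) by 86 (y) by 10 mm, about 0.34 kg, hidden under the cover, flat in the bay with its underside 20 mm above the bench and 2 mm of play all round, axes nearly as the jig's. Two dark round drill bushes stand 6 mm proud of its top; two 9 mm dowel holes in opposite corners. Origin: centre of its underside.
- plate_grip (a point): Point to grip the bush plate: in its upright aluminium grip block 20 mm (x) by 14 mm (y), to be pinched along the plate's y. The block rises from the plate's top face (10 mm) to 46 mm above its underside; this point is 36 mm above the underside, at x = -1.5 mm.
- bush_big (a point): Centre of the big bush (25 mm across), at the level of the plate's underside, 22.5 mm to +x of the plate's centre.
- bush_small (a point): Centre of the small bush (18 mm across), at the level of the plate's underside, 26 mm to -x of the plate's centre.
- bit_tray: Bystander: black socket bit tray 62 by 85 by 36 mm near the lug; origin at the centre of its underside.
- tape_measure: Bystander: yellow tape measure 36 by 80 by 64 mm, left of and behind the jig; origin at the centre of its underside.
- oil_tin: Bystander: round tin with a red cap, 66 mm across and 112 mm high, behind the jig on the left; origin at the centre of its underside.
- screwdriver: Bystander: short screwdriver with a red and yellow handle, 140 mm long, 25 mm thick, right of the jig; origin at the centre of its underside.

How it is judged:
By the outcome, as a careful person would: the job done as asked, in the order asked, and still so for the second after the job is handed in, while the arm keeps its last pose, push and grip.
It also fails if it takes over 66 s, if anything falls off the work surface, if the arm or the gripper's body presses on something with over 40 N, if the wrist force passes 120 N, or if a joint passes its speed limit or range.

## Working session

There is one attempt and no reset: what is moved stays moved. The work goes in short steps, Python scripts to look and compute and a shell command to move; the robot and the scene stay as the last step left them, time stands still between calls to the robot, and variables do not carry over. Pictures are saved under pics/ and viewed, at most 10 in all, crops included, and the job is handed in when it is done.

```bash
mkdir -p pics; cat > h.py <<'E'
import numpy as np, cv2
from scipy.spatial.transform import Rotation as R
from plant import bot
def cam(n):
    c=bot.calibration(n); f=240/np.tan(np.radians(c["vertical_fov"])/2)
    K=np.array([[f,0,c["cx"]],[0,f,c["cy"]],[0,0,1]]); r=cv2.Rodrigues(np.array(c["rvec"],float))[0]
    return K,r,np.array(c["tvec"],float).ravel(),c
def cloud(n,d):
    K,r,t,_=cam(n); v,u=np.mgrid[:480,:640]
    p=np.stack([(u-K[0,2])/K[0,0]*d,(v-K[1,2])/K[1,1]*d,d],-1)
    w=(p-t)@r; w[d==0]=np.nan; return w
def onz(n,u,v,z):
    K,r,t,_=cam(n); o=-r.T@t; q=r.T@np.linalg.solve(K,[u,v,1]); return o+q*(z-o[2])/q[2]
def proj(n,p):
    K,r,t,_=cam(n); c=r@np.array(p,float)+t; return (K@c/c[2])[:2]
E
python3 - <<'E'
from h import *
for n in("top","side"):
    p,d=bot.capture(n); cv2.imwrite(f"pics/{n}0.png",p[...,::-1]); np.save(f"{n}0.npy",d)
    K,r,t,c=cam(n); print(n,c, -r.T@t, (d==0).mean())
o=bot.get_obs(); print(o, bot.grip_point_offset)
E
```

```text
top {'vertical_fov': 55.83221622306749, 'cx': 322.29953761996734, 'cy': 237.11132127104736, 'rvec': array([ 2.09502444, -2.12881758,  0.17856818]), 'tvec': array([ 90.93052857, 571.98910222, 978.02933643])} [ 377.98522516   61.29227147 1070.21105583] 0.003779296875
side {'vertical_fov': 54.53789850770838, 'cx': 317.5716372498558, 'cy': 227.37027102256218, 'rvec': array([ 1.99135749, -0.0575069 ,  0.00791366]), 'tvec': array([-531.2388185 ,  132.81626258, 1064.02180892])} [ 501.54168508 -939.70285042  545.35469447] 0.004013671875
{'time': 0.1, 'joint_positions': array([-1.40800155e+00,  3.42685208e-01,  1.52491366e+00, -3.89456979e-05,
        1.27539382e+00, -1.46005303e-01]), 'dq': array([ 0.0003183 , -0.00203243, -0.0018641 ,  0.0013078 , -0.00135901,
        0.00166197]), 'tau': array([ 3.10841700e-03, -4.32001948e+01, -2.44695067e+01,  7.18263374e-02,
        5.25712583e-02, -2.58264731e-05]), 'tool_pos': array([ 159.50399098, -499.80613681,  226.10049683]), 'tcp_rot': array([-3.14020209e+00, -1.66841044e-04,  3.08811324e-01]), 'contact_force': array([-0.06101087, -0.20347603,  0.12349173]), 'moment': array([ 0.01740055,  0.06552394, -0.00012594]), 'finger_force': 0.0, 'grip_width': 92.05893403564204} -18.8
```

View pics/top0.png

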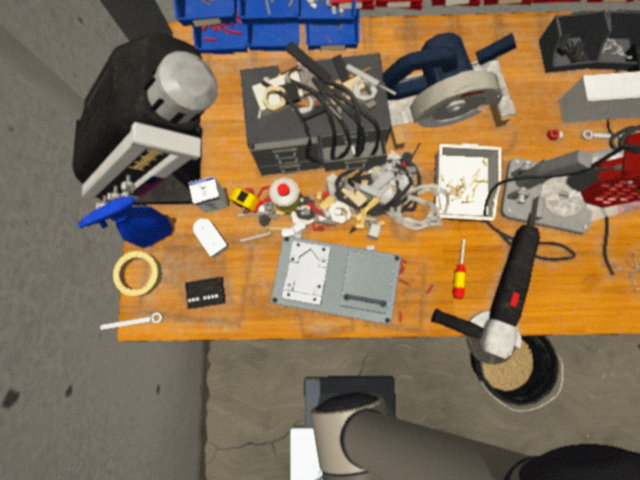

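View pics/side0.png

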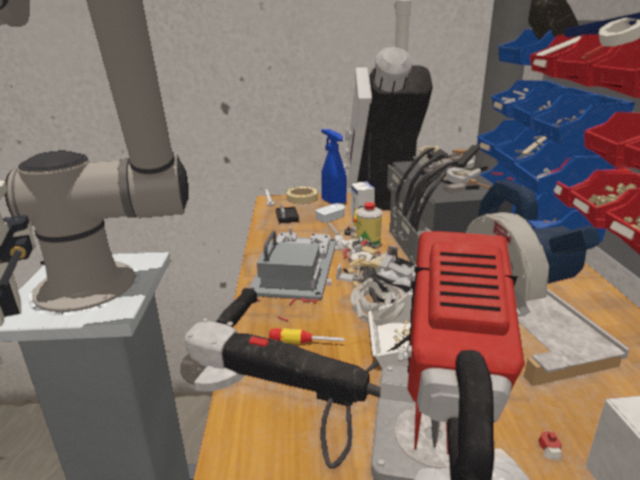

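The top view shows the jig at about (337,280), with its pocket on the left and its hood on the right. The lug is at (210,237), the bit tray at (205,292), the tin at (285,193) and the screwdriver at (460,270). I'll enlarge that area.

```bash
python3 - <<'E'
from h import *
p=cv2.imread("pics/top0.png"); cv2.imwrite("pics/crop0.png",cv2.resize(p[215:325,180:410],None,fx=3.4,fy=3.4,interpolation=cv2.INTER_CUBIC))
d=np.load("top0.npy"); w=cloud("top",d)
z=w[...,2]
for (u,v) in [(150,330),(330,232),(280,300),(240,310),(420,300),(210,237),(365,275),(300,265),(365,298),(310,250)]: print(u,v,w[v,u].round(1))
# lug top mask
m=(np.abs(z-28)<7)&(np.mgrid[:480,:640][1]>188)&(np.mgrid[:480,:640][1]<232)&(np.mgrid[:480,:640][0]>215)&(np.mgrid[:480,:640][0]<260)
q=w[m][:,:2]; print(m.sum(), cv2.minAreaRect(q.astype(np.float32)), q.mean(0), np.median(z[m]))
E
```

```text
150 330 [370.5 488.3   0. ]
330 232 [596.1  64.1   1. ]
280 300 [434.8 182.9  12.8]
240 310 [413.6 278.1   0.6]
420 300 [ 430.6 -143.4   -2. ]
210 237 [583.9 347.3  27.3]
365 275 [483.3 -11.4  73.1]
300 265 [515.  135.6  18.7]
365 298 [431.   -7.2 110.5]
310 250 [549.2 111.6  24.4]
689 ((587.5319213867188, 352.4100341796875), (91.38805389404297, 45.36262130737305), 35.057228088378906) [584.75405644 349.93491497] 28.819220075051195
```

View pics/crop0.png

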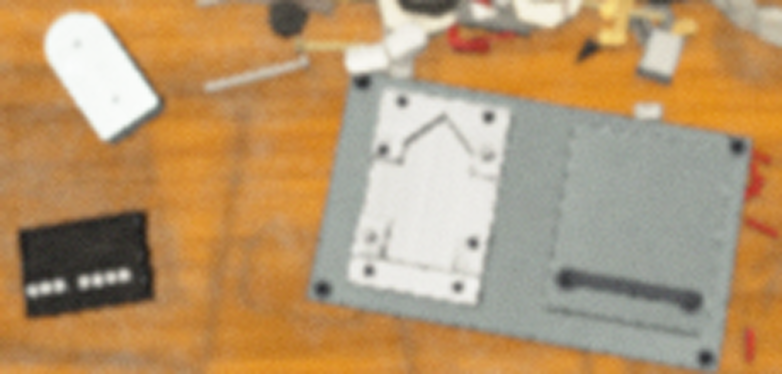

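```bash
cat >> h.py <<'E'
def T2(p): # x,y,yaw -> func local xy ->world xy
    c,s=np.cos(p[2]),np.sin(p[2]); return lambda q: q@np.array([[c,s],[-s,c]])+np.array(p[:2])
from scipy.ndimage import map_coordinates, gaussian_filter
from scipy.optimize import least_squares
def fitoutline(cn,img,pts,nrm,z,p0,half=5,it=6):
    p=np.array(p0,float); s=np.arange(-half,half+.01,.25); img=gaussian_filter(img.astype(float),.7)
    for k in range(it):
        f=T2(p); W=f(pts); N=f(pts+nrm)-W
        a=np.array([proj(cn,[*x,z]) for x in W]); b=np.array([proj(cn,[*x,z]) for x in W+N*2])
        n=(b-a); sc=np.linalg.norm(n,axis=1)/2; n/=np.linalg.norm(n,axis=1)[:,None]
        P=a[:,None]+s[None,:,None]*n[:,None]
        pr=map_coordinates(img,[P[...,1],P[...,0]],order=1); g=np.abs(np.gradient(pr,axis=1))
        j=g.argmax(1); off=s[j]/sc; ok=g.max(1)>.3*np.median(g.max(1))
        q=least_squares(lambda q:(((T2(q)(pts)-W)*N).sum(1)-off)[ok],p,loss="soft_l1",f_scale=1.)
        p=q.x; half=max(2.5,half-1); s=np.arange(-half,half+.01,.25)
    r=(((T2(p)(pts)-W)*N).sum(1)-off)
    return p,np.median(abs(r)),ok.mean()
def rect(a,b,n=30):
    t=np.linspace(-.92,.92,n); o=np.ones(n)
    P=np.vstack([np.c_[a*o,b*t],np.c_[-a*o,b*t],np.c_[a*t,b*o],np.c_[a*t,-b*o]])
    N=np.repeat([[1,0],[-1,0],[0,1],[0,-1]],n,0).astype(float); return P,N
def lugout():
    t=np.linspace(-1.4,1.4,30); n=25
    P=np.vstack([np.c_[22.5+22.5*np.cos(t),22.5*np.sin(t)],np.c_[np.linspace(-43,20,n),22.5*np.ones(n)],np.c_[np.linspace(-43,20,n),-22.5*np.ones(n)],np.c_[-45*np.ones(15),np.linspace(-20,20,15)]])
    N=np.vstack([np.c_[np.cos(t),np.sin(t)],np.tile([0,1],(n,1)),np.tile([0,-1],(n,1)),np.tile([-1,0],(15,1))]).astype(float); return P,N
E
python3 - <<'E'
from h import *
img=cv2.imread("pics/top0.png"); hsv=cv2.cvtColor(img,cv2.COLOR_BGR2HSV); S=hsv[...,1]; V=img[...,0]
cc=[onz("top",180+u/3.4,215+v/3.4,12)[:2] for u,v in [(352,72),(752,138),(307,297),(715,370)]]
print(np.round(cc,1)); c=np.mean(cc,0); d=cc[0]-cc[1]+cc[2]-cc[3]; yaw=np.arctan2(-d[0],d[1]); print(c,yaw)
P,N=rect(82,142)
for ch in(S,V): print("jig",fitoutline("top",ch,P,N,12,[*c,yaw]))
P,N=lugout()
for ch in(S,V): print("lug",fitoutline("top",ch,P,N,28,[587.5,352.4,.612]))
for u,v in[(568,280),(690,300)]: print("handle",onz("top",180+u/3.4,215+v/3.4,110))
E
```

```text
[[ 585.7  175.1]
 [ 534.1 -102.2]
 [ 429.7  205.5]
 [ 377.   -70.1]]
[481.63248801  52.06540365] -0.186514119959863
jig (array([ 4.82144002e+02,  5.26304428e+01, -1.92985288e-01]), np.float64(0.5728007426161223), np.float64(0.9583333333333334))
jig (array([ 4.82631159e+02,  5.26383942e+01, -1.92827236e-01]), np.float64(0.562706566813084), np.float64(1.0))Traceback (most recent call last):
  File "<stdin>", line 8, in <module>
  File "h.py", line 24, in fitoutline
    a=np.array([proj(cn,[*x,z]) for x in W]); b=np.array([proj(cn,[*x,z]) for x in W+N*2])
                                                          ~~~~^^^^^^^^^^^
  File "h.py", line 15, in proj
    K,r,t,_=cam(n); c=r@np.array(p,float)+t; return (K@c/c[2])[:2]
            ~~~^^^
  File "h.py", line 5, in cam
    c=bot.calibration(n); f=240/np.tan(np.radians(c["vertical_fov"])/2)
ValueError: time passes only in moves, steps and waits
```

```bash
sed -i 's/^def cam(n):/from functools import lru_cache\n@lru_cache\ndef cam(n):/' h.py
python3 - <<'E'
from h import *
img=cv2.imread("pics/top0.png"); hsv=cv2.cvtColor(img,cv2.COLOR_BGR2HSV); S=hsv[...,1]; V=img[...,0]
J=[482.4,52.6,-.193]
P,N=lugout()
L=None
for ch in(S,V):
    q=fitoutline("top",ch,P,N,28,[587.5,352.4,.612]); print("lug",q); L=q[0]
for u,v in[(568,280),(690,300)]: print("handle",onz("top",180+u/3.4,215+v/3.4,108))
f=T2(J)
print("nest",f(np.array([0,70.])),"bay",f(np.array([0,-70.])),"hinge top?")
# depth checks: hood and handle points
w=cloud("top",np.load("top0.npy")); z=w[...,2]
uv=np.mgrid[:480,:640]
m=(z>95)&(z<125)&(uv[1]>330)&(uv[1]<400)&(uv[0]>270)&(uv[0]<320)
q=w[m]; c,s=np.cos(J[2]),np.sin(J[2]); loc=(q[:,:2]-J[:2])@np.array([[c,-s],[s,c]]); print("handle local",m.sum(),np.median(loc,0),loc.min(0),loc.max(0),np.median(q[:,2]))
E
```

```text
lug (array([588.39733475, 352.4768155 ,   0.63207418]), np.float64(2.2969726359614113), np.float64(1.0))
lug (array([588.46197217, 352.98345306,   0.62172875]), np.float64(1.1813482926127843), np.float64(1.0))
handle [433.06618881  30.31881028 108.        ]
handle [419.67487962 -44.59354554 108.        ]
nest [495.82628374 121.30032682] bay [468.97371626 -16.10032682] hinge top?
handle local 177 [-42.46190252 -70.81677087] [ -46.65557509 -114.90737392] [-37.33857274 -26.75346514] 111.36458101426226
```

```bash
python3 - <<'E'
from h import *
w=cloud("top",np.load("top0.npy")); q=w[np.isfinite(w[...,2])]
def mz(x0,x1,y0,y1):
    m=(q[:,0]>x0)&(q[:,0]<x1)&(q[:,1]>y0)&(q[:,1]<y1); return None if not m.any() else q[m,2].max().round()
for y in range(-500,500,100): print(y,[mz(x,x+50,y,y+100) for x in range(100,800,50)])
J=[482.4,52.6,-.193];c,s=np.cos(J[2]),np.sin(J[2]); loc=(q[:,:2]-J[:2])@np.array([[c,-s],[s,c]])
m=(loc[:,0]>85)&(loc[:,0]<280)&(abs(loc[:,1]+70)<60);print("behind hood")
for a in range(80,300,20):
    k=m&(loc[:,0]>a)&(loc[:,0]<a+20); print(a,q[k,2].max().round() if k.any() else None)
def tool(o,tx,ty,tz,yaw):
    p=o["tool_pos"];y=o["tcp_rot"][2];dx,dy=tx-p[0],ty-p[1]
    return np.round([(np.cos(y)*dx+np.sin(y)*dy)/10,(np.sin(y)*dx-np.cos(y)*dy)/10,(p[2]-tz)/10,np.degrees(y-yaw)],2)
o=bot.get_obs()
print(tool(o,400,-250,260,.3088),tool(o,588.4,352.7,120,.622))
E
cat >> h.py <<'E'
def tool(o,tx,ty,tz,yaw):
    p=o["tool_pos"];y=o["tcp_rot"][2];dx,dy=tx-p[0],ty-p[1]
    return np.round([(np.cos(y)*dx+np.sin(y)*dy)/10,(np.sin(y)*dx-np.cos(y)*dy)/10,(p[2]-tz)/10,np.degrees((y-yaw+np.pi)%(2*np.pi)-np.pi)],2)
E
```

```text
-500 [np.float64(-645.0), np.float64(-648.0), np.float64(-643.0), np.float64(-884.0), np.float64(3.0), np.float64(9.0), np.float64(6.0), np.float64(6.0), np.float64(56.0), np.float64(62.0), np.float64(304.0), np.float64(310.0), np.float64(295.0), np.float64(31.0)]
-400 [np.float64(-885.0), np.float64(-885.0), np.float64(-882.0), np.float64(61.0), np.float64(83.0), np.float64(83.0), np.float64(85.0), np.float64(78.0), np.float64(72.0), np.float64(66.0), np.float64(79.0), np.float64(231.0), np.float64(198.0), np.float64(71.0)]
-300 [np.float64(-885.0), np.float64(-884.0), np.float64(-886.0), np.float64(17.0), np.float64(83.0), np.float64(83.0), np.float64(75.0), np.float64(29.0), np.float64(23.0), np.float64(17.0), np.float64(35.0), np.float64(47.0), np.float64(29.0), np.float64(71.0)]
-200 [np.float64(1.0), np.float64(-1.0), np.float64(-884.0), np.float64(740.0), np.float64(5.0), np.float64(78.0), np.float64(77.0), np.float64(11.0), np.float64(12.0), np.float64(36.0), np.float64(52.0), np.float64(70.0), np.float64(72.0), np.float64(71.0)]
-100 [np.float64(283.0), np.float64(497.0), np
[... 1010 characters left out ...]
.float64(-884.0), np.float64(-886.0), np.float64(-887.0), np.float64(-886.0), np.float64(5.0), np.float64(6.0), np.float64(41.0), np.float64(25.0), np.float64(32.0), np.float64(34.0), np.float64(102.0), np.float64(429.0), np.float64(482.0), np.float64(479.0)]
400 [np.float64(-886.0), np.float64(-885.0), np.float64(-881.0), np.float64(-884.0), np.float64(5.0), np.float64(13.0), np.float64(20.0), np.float64(32.0), np.float64(30.0), np.float64(232.0), np.float64(243.0), np.float64(399.0), np.float64(426.0), np.float64(425.0)]
behind hood
80 12.0
100 49.0
120 43.0
140 56.0
160 56.0
180 59.0
200 60.0
220 57.0
240 133.0
260 204.0
280 None
[ 30.5  -16.49  -3.39   0.  ] [ 66.77 -68.18  10.61 -17.94]
```

```bash
python3 - <<'E'
from h import *
for n in("top","side"):
    w=cloud(n,np.load(n+"0.npy")); q=w[np.isfinite(w[...,2])]
    l=(q[:,:2]-[588.4,352.7]); c,s=np.cos(.622),np.sin(.622); l=l@np.array([[c,-s],[s,c]])
    for z0 in range(60,700,80):
        k=(q[:,2]>z0)&(q[:,2]<z0+80)&(np.hypot(l[:,0],l[:,1])<190)
        d=np.hypot(np.maximum(abs(l[:,0])-37.5,0),np.maximum(abs(l[:,1])-95,0))[k]
        if k.any(): i=d.argmin(); print(n,z0,k.sum(),"mindist body",d[i].round(),q[k][i].round(), l[k][i].round())
E
```

```text
top 60 2347 mindist body 0.0 [663. 313.  99.] [ 37. -76.]
top 140 1354 mindist body 34.0 [590. 473. 141.] [71. 96.]
top 220 2110 mindist body 10.0 [659. 336. 296.] [ 48. -55.]
top 300 2479 mindist body 0.0 [672. 299. 378.] [ 37. -92.]
top 380 6071 mindist body 0.0 [671. 301. 381.] [ 37. -90.]
top 460 1434 mindist body 27.0 [699. 288. 461.] [  53. -117.]
side 60 1737 mindist body 0.0 [663. 312.  99.] [ 37. -77.]
side 140 1532 mindist body 30.0 [594. 461. 141.] [67. 85.]
side 220 1282 mindist body 6.0 [660. 328. 300.] [ 44. -61.]
side 300 1330 mindist body 0.0 [655. 323. 379.] [ 37. -63.]
side 380 1097 mindist body 0.0 [655. 323. 392.] [ 37. -63.]
side 460 185 mindist body 30.0 [699. 281. 460.] [  48. -123.]
```

```bash
python3 -m crank '[[[1,30,-16,-4,0],[1,30,-16,-4,0],[1,30,-16,-4,0],[1,30,-16,-4,0],[1,30,-16,-4,0],[1,30,-16,-4,0],[1,30,-16,-4,0],[1,30,-16,-4,0],[1,30,-16,-4,0],[1,30,-16,-4,0]]]'
```

```text
time: 1.1
tool_pos: [396.0, -257.2, 266.3]
tcp_rot: [-3.141, 0.001, 0.308]
contact_force: [-0.4, 0.9, 0.9]
grip_width: 91.8
finger_force: 0.0
```

```bash
python3 - <<'E'
from h import *
for n in("top","side"):
    w=cloud(n,np.load(n+"0.npy")); q=w[np.isfinite(w[...,2])]
    l=(q[:,:2]-[588.4,352.7]); c,s=np.cos(.622),np.sin(.622); l=l@np.array([[c,-s],[s,c]])
    for z0,z1 in((60,85),(85,110),(110,220),(220,300),(300,420)):
      for y0 in(-110,-90,-70,-50,-30,0,30,60,90):
        k=(q[:,2]>z0)&(q[:,2]<z1)&(l[:,1]>y0)&(l[:,1]<y0+20)&(abs(l[:,0])<60)
        if k.sum()>1: print(n,z0,y0,k.sum(),np.sort(l[k,0])[:2].round())
o=bot.get_obs(); g=T2([588.4,352.7,.622])(np.array([[-8.,0]]))[0]; print(g,tool(o,*g,130,.622))
E
```

```text
top 60 -110 21 [7. 9.]
top 60 -90 31 [35. 35.]
top 60 -70 36 [37. 38.]
top 60 -50 30 [45. 46.]
top 60 -30 13 [53. 53.]
top 85 -90 65 [37. 37.]
top 85 -70 87 [39. 39.]
top 85 -50 60 [45. 45.]
top 85 -30 13 [52. 54.]
top 220 -70 5 [48. 48.]
top 220 -50 34 [50. 51.]
top 300 -110 478 [12. 12.]
top 300 -90 446 [17. 17.]
top 300 -70 435 [31. 31.]
top 300 -50 160 [45. 46.]
side 60 -90 80 [34. 34.]
side 60 -70 21 [37. 37.]
side 60 -50 19 [47. 47.]
side 60 -30 9 [53. 53.]
side 85 -90 54 [33. 34.]
side 85 -70 28 [38. 39.]
side 85 -50 17 [48. 49.]
side 85 -30 4 [54. 54.]
side 220 -90 6 [54. 58.]
side 220 -70 36 [44. 44.]
side 220 -50 14 [53. 54.]
side 300 -110 246 [10. 11.]
side 300 -90 200 [20. 21.]
side 300 -70 91 [36. 37.]
side 300 -50 23 [49. 50.]
[581.89828193 348.03870597] [ 36.06 -52.04  13.63 -17.99]
```

```bash
python3 - <<'E'
from h import *
o=bot.get_obs(); print(tool(o,572.1,341,130,.622))
E
```

```text
[ 34.91 -51.67  13.63 -17.99]
```

```bash
python3 -m crank '[[[1,3.5,-5.2,0,-2],[1,7,-10.3,0,-4],[1,10.5,-15.5,2,-6],[1,14,-20.7,4,-8],[1,17.5,-25.8,6,-10],[1,21,-31,7,-12],[1,24.5,-36.2,8,-14],[1,28,-41.3,9,-16],[1,31.5,-46.5,10,-18],[1,34.9,-51.7,12,-18]]]'; python3 - <<'E'
from h import *
o=bot.get_obs(); print(tool(o,572.1,341,60,.622))
E
```

```text
time: 2.1
tool_pos: [535.9, 213.0, 176.5]
tcp_rot: [3.141, 0.0, 0.621]
contact_force: [1.5, -0.8, 1.4]
grip_width: 91.8
finger_force: 0.0
[10.39 -8.3  11.65 -0.05]
```

```bash
python3 -m crank '[[[1,10.4,-8.3,4,0],[1,10.4,-8.3,4,0],[1,10.4,-8.3,4,0],[1,10.4,-8.3,4,0],[1,10.4,-8.3,8,0],[1,10.4,-8.3,10,0],[1,10.4,-8.3,10,0],[1,10.4,-8.3,10,0],[1,10.4,-8.3,10,0],[1,10.4,-8.3,10,0]]]'; python3 - <<'E'
from h import *
p,d=bot.capture("top"); cv2.imwrite("pics/t1.png",p[...,::-1])
cv2.imwrite("pics/t1c.png",cv2.resize(p[190:290,160:280,::-1],None,fx=5,fy=5,interpolation=cv2.INTER_CUBIC))
o=bot.get_obs(); print(o["tool_pos"],o["tcp_rot"],tool(o,572.1,341,5,.622))
E
```

```text
time: 3.1
tool_pos: [572.1, 340.9, 78.9]
tcp_rot: [3.141, -0.003, 0.622]
contact_force: [0.4, 0.2, 0.9]
grip_width: 91.5
finger_force: 0.0
[571.77237214 341.06465321  78.6007319 ] [ 3.14097342e+00 -2.48200019e-03  6.22557446e-01] [0.02 0.02 7.36 0.03]
```

View pics/t1c.png

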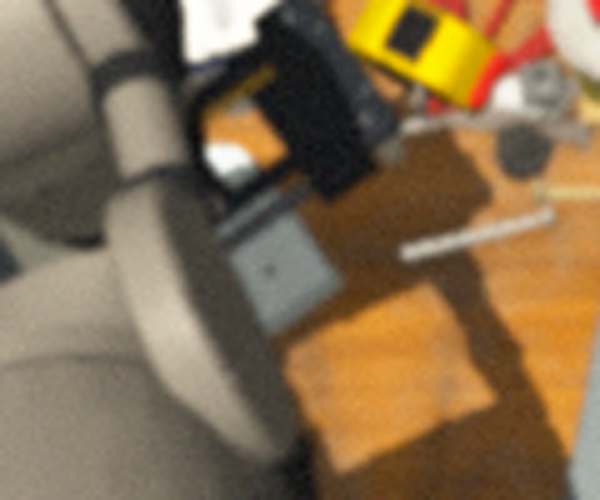

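The fingers straddle the lug, which shows grey at about crop (280,260). Its round end is white at (230,160), and the tape and small box stay clear of the gripper. I'll go down and grip.

```bash
python3 -m crank '[[[1,0,0,2,0],[1,0,0,4,0],[1,0,0,6,0],[1,0,0,7,0],[1,0,0,7.2,0],[1,0,0,7.2,0],[0.4,0,0,7.2,0],[0.2,0,0,7.2,0],[0.2,0,0,7.2,0],[0.2,0,0,7.2,0]]]'
```

```text
time: 4.15
tool_pos: [571.1, 341.2, 5.5]
tcp_rot: [3.141, -0.001, 0.623]
contact_force: [-0.2, -0.4, -0.4]
grip_width: 64.2
finger_force: 0.0
```

```bash
python3 -m crank '[[[0.2,0,0,0,0],[0.2,0,0,0,0],[0.2,0,0,0,0],[0.2,0,0,0,0],[0.2,0,0,0,0],[0.2,0,0,0,0],[0.2,0,0,0,0],[0.2,0,0,0,0],[0.2,0,0,-0.3,0],[0.2,0,0,-0.6,0]]]'
```

```text
time: 5.15
tool_pos: [570.3, 341.0, 10.4]
tcp_rot: [-3.141, 0.002, 0.623]
contact_force: [0.1, 0.2, -4.3]
grip_width: 44.7
finger_force: 29.9
```

```bash
python3 -m crank '[[[0.2,-1,0,0,0],[0.2,-2,0,0,0],[0.2,-3,0,0,0],[0.2,-3.5,0,0,0],[0.2,-3.5,0,0.5,0],[0.2,-3.5,0,0.6,0],[0.7,-3.5,0,0.6,0],[0.7,-3.5,0,0.6,0],[0.7,-3.5,0,0.6,0],[0.7,-3.5,0,0.6,0]]]'
```

```text
time: 6.15
tool_pos: [542.8, 320.8, 5.1]
tcp_rot: [3.141, -0.001, 0.623]
contact_force: [-0.1, 0.2, 0.5]
grip_width: 63.6
finger_force: 0.0
```

```bash
python3 -m crank '[[[0.7,0.8,0,0,0],[0.7,1.6,0,0,0],[0.7,1.6,0,0,0],[0.2,1.6,0,0,0],[0.2,1.6,0,0,0],[0.2,1.6,0,0,0],[0.2,1.6,0,0,0],[0.2,1.6,0,0,0],[0.2,1.6,0,0,0],[0.2,1.6,0,0,0]]]'; python3 - <<'E'
from h import *
o=bot.get_obs(); J=[482.4,52.6,-.193]; g=T2(J)(np.array([[-4,70.]]))[0]; print(o["tool_pos"],o["grip_width"],o["finger_force"],g,tool(o,*g,100,-.193))
E
```

```text
time: 7.15
tool_pos: [555.3, 329.9, 4.9]
tcp_rot: [3.142, 0.001, 0.623]
contact_force: [-1.0, -0.5, -0.6]
grip_width: 44.7
finger_force: 29.9
[555.32853292 329.86545285   4.91133552] 44.72397318569255 29.922407269477844 [491.90055078 122.06754303] [-17.27  13.18  -9.51  46.75]
```

```bash
python3 -m crank '[[[0.2,0,0,-3,0],[0.2,0,0,-7,0],[0.2,-3,2,-9.5,8],[0.2,-6,4.4,-9.5,16],[0.2,-9,7,-9.5,24],[0.2,-12,9.4,-9.5,32],[0.2,-15,11.6,-9.5,40],[0.2,-17.3,13.2,-9.5,46.7],[0.2,-17.3,13.2,-9.5,46.7],[0.2,-17.3,13.2,-9.5,46.7]]]'; python3 - <<'E'
from h import *
a=[]
for n,b in(("top",(205,325,240,360)),("side",(200,300,245,345))):
    p,d=bot.capture(n); cv2.imwrite(f"pics/{n}2.png",p[...,::-1]); np.save(n+"2.npy",d)
    a.append(cv2.resize(p[b[0]:b[1],b[2]:b[3],::-1],(400,400),interpolation=cv2.INTER_CUBIC))
cv2.imwrite("pics/c2.png",np.hstack(a)); o=bot.get_obs(); print(o["tool_pos"],o["tcp_rot"])
E
```

```text
time: 8.15
tool_pos: [492.1, 121.6, 100.0]
tcp_rot: [-3.141, -0.0, -0.192]
contact_force: [0.1, -0.2, -3.3]
grip_width: 45.2
finger_force: 29.9
[492.35257305 122.51490868  99.95477885] [-3.14130491e+00 -2.87689603e-04 -1.90663207e-01]
```

View pics/c2.png

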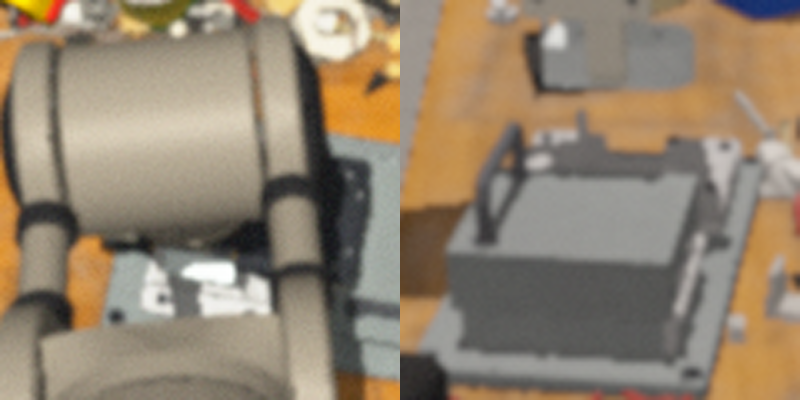

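```bash
python3 - <<'E'
from h import *
img=cv2.imread("pics/side0.png"); S=cv2.cvtColor(img,cv2.COLOR_BGR2HSV)[...,1]; V=img[...,0]
n=30; P=np.vstack([np.c_[np.linspace(-75,75,n),-142*np.ones(n)],np.c_[82*np.ones(n),np.linspace(-138,-20,n)],np.c_[-82*np.ones(n),np.linspace(-138,100,n)]])
N=np.repeat([[0,-1],[1,0],[-1,0]],n,0).astype(float)
for ch in(S,V): print("jig side",fitoutline("side",ch,P,N,12,[482.4,52.6,-.193]))
o=bot.get_obs(); tp=o["tool_pos"]; yaw=-.192
for n in("side","top"):
    w=cloud(n,np.load(n+"2.npy")); q=w[np.isfinite(w[...,2])]
    c,s=np.cos(yaw),np.sin(yaw); l=(q[:,:2]-[492.1,121.8])@np.array([[c,-s],[s,c]])
    k=(abs(l[:,0])<70)&(abs(l[:,1])<45)&(q[:,2]>97)&(q[:,2]<121)
    if n=="side":
        a=np.sort(l[k,0]); print(k.sum(),a[:6].round(1),a[-6:].round(1),"y near",np.median(l[k&(abs(l[:,0])<40),1]),q[k,2].min(),q[k,2].max())
    k=(abs(l[:,0])<70)&(abs(l[:,1])<30)&(q[:,2]>85)&(q[:,2]<135)
    h=l[k]; print(n,k.sum(), [ (x0,(np.round([h[(h[:,0]>=x0)&(h[:,0]<x0+5)][:,1].min(),h[(h[:,0]>=x0)&(h[:,0]<x0+5)][:,1].max()],1),((h[:,0]>=x0)&(h[:,0]<x0+5)).sum())) for x0 in range(-60,60,5) if ((h[:,0]>=x0)&(h[:,0]<x0+5)).any()])
for x in(-41,49):
    print(x,[proj("side",[*T2([492.1,121.8,yaw])(np.array([[x,y]]))[0],z]).round(1).tolist() for y,z in((-22.5 if x<0 else 0,95),(-22.5 if x<0 else 0,123))])
E
```

```text
jig side (array([ 4.73383433e+02,  3.79403503e+01, -1.22055113e-01]), np.float64(2.457666568185302), np.float64(0.9111111111111111))
jig side (array([ 4.85004056e+02,  6.83469170e+01, -1.92361871e-01]), np.float64(0.9936058058940391), np.float64(0.9333333333333333))
326 [-39.5 -39.  -39.  -38.9 -38.9 -38.8] [49.4 49.4 49.5 49.5 49.5 49.6] y near -22.432073588017733 97.04627817188897 120.88611482715778
side 470 [(-45, (array([0.2, 0.2]), np.int64(1))), (-40, (array([-24.9,  16.6]), np.int64(33))), (-35, (array([-24.8,  19.7]), np.int64(33))), (-30, (array([-25.3,  20.8]), np.int64(35))), (-25, (array([-25.6,  18.9]), np.int64(32))), (-20, (array([-25.4,  -3.9]), np.int64(27))), (-15, (array([-23.9, -18.2]), np.int64(9))), (-10, (array([-28.3, -23.2]), np.int64(3))), (-5, (array([-26.3, -24.1]), np.int64(3))), (0, (array([-28. ,  22.4]), np.int64(5))), (5, (array([-27.7,  14.4]), np.int64(7))), (10, (array([-29.3,  17.8]), np.int64(35))), (15, (array([-26.9,  16.1]), np.int64(34))), (20, (array([-26.1,  16.9]), np.int64(35))), (25, (array([-25.1,  17. ]), np.int64(35))), (30, (array([-24.6,  18.7]), np.int64(38))), (35, (array([-23.7,  17. ]), np.int64(38))), (40, (array([-20.1,  16.5]), np.int64(31))), (45, (array([-14.3,  10.3]), np.int64(36)))]
top 169 [(-45, (array([-20.4,  21.3]), np.int64(23))), (-40, (array([-21.1,  22.8]), np.int64(54))), (-35, (array([-21. ,  23.3]), np.int64(51))), (-30, (array([-17.8,  23.1]), np.int64(41)))]
-41 [[280.3, 221.5], [279.7, 210.9]]
49 [[318.1, 219.4], [317.9, 208.8]]
```

```bash
python3 - <<'E'
from h import *
J=[482.4,52.6,-.193]
c,s=np.cos(J[2]),np.sin(J[2]); M=np.array([[c,-s],[s,c]])
for n in("side","top"):
    w=cloud(n,np.load(n+"0.npy")); q=w[np.isfinite(w[...,2])]; l=(q[:,:2]-J[:2])@M
    for y0,y1 in((-140,-128),(-128,-118)):
        k=(abs(q[:,2]-12)<3.5)&(l[:,1]>y0)&(l[:,1]<y1)&(abs(l[:,0])<95); a=np.sort(l[k,0]); print(n,y0,k.sum(),a[:5].round(1),a[-5:].round(1))
    k=(q[:,2]>7)&(q[:,2]<16)&(abs(l[:,0])<70)&(l[:,1]<-125)&(l[:,1]>-160); a=np.sort(l[k,1]); print(" y edge",a[:6].round(1))
    # hood top
    k=(abs(q[:,2]-74)<5)&(abs(l[:,0])<90)&(abs(l[:,1]+70)<75); a=np.sort(l[k,0]); b=np.sort(l[k,1]); print(" hood x",a[[3,10,-10,-3]].round(1),"y",b[[3,10,-10,-3]].round(1),np.median(q[k,2]))
    k=(q[:,2]>98)&(q[:,2]<122)&(l[:,0]>-60)&(l[:,0]<-20)&(abs(l[:,1]+70)<50);print(" handle",np.median(l[k],0),l[k].min(0),l[k].max(0),q[k,2].max())
    # pocket block & lug pocket at z 36
    k=(abs(q[:,2]-36)<4)&(abs(l[:,0])<90)&(l[:,1]>10)&(l[:,1]<130); a=l[k]; print(" nest block",k.sum(),np.percentile(a,[2,98],axis=0).round(1) if k.any() else None)
w=cloud("top",np.load("top2.npy")); q=w[np.isfinite(w[...,2])]; l=(q[:,:2]-[492.1,121.8])@M
k=(abs(q[:,2]-123)<6)&(abs(l[:,1])<30)&(l[:,0]<-25)&(l[:,0]>-60)
for y0 in range(-25,25,5):
    kk=k&(l[:,1]>=y0)&(l[:,1]<y0+5); print(y0,kk.sum(),np.sort(l[kk,0])[:3].round(1))
kk=k&(l[:,0]>-40); print(np.sort(l[kk,1])[:4],np.sort(l[kk,1])[-4:],np.median(q[kk,2]))
E
```

```text
side -140 221 [-71.4 -69.5 -67.6 -66.5 -66.2] [79.7 80.4 80.7 80.8 81.5]
side -128 208 [-80.8 -80.4 -79.2 -78.7 -75.9] [78.3 78.7 79.1 80.4 80.6]
 y edge [-155.7 -152.5 -150.8 -148.1 -147.6 -146.9]
 hood x [-60.3 -58.8  59.8  60.1] y [-126.7 -126.   -20.8  -18.8] 73.35918210892524
 handle [-39.8677181  -89.23554427] [ -47.26087255 -119.10676417] [-37.22967331 -31.19470145] 113.14235907313471
 nest block 297 [[-62.3  24.2]
 [ 67.2 110.6]]
top -140 291 [-82.1 -81.6 -81.2 -80.9 -80.5] [78.8 79.2 79.8 80.7 81.3]
top -128 62 [-81.8 -81.5 -81.1 -80.7 -79.7] [78.8 79.2 79.5 80.4 81.4]
 y edge [-159.3 -156.2 -155.6 -155.3 -151.8 -151.1]
 hood x [-61.1 -60.7  59.5  59.8] y [-122.4 -122.3  -18.7  -18.4] 74.23985632269381
 handle [-42.47853296 -70.94681593] [ -46.65557509 -114.90737392] [-37.33857274 -26.99867289] 115.46025073547666
 nest block 1005 [[-65.7  26.6]
 [ 65.6 111.8]]
-25 3 [-40.5 -35.5 -33.8]
-20 19 [-41.  -40.8 -39.2]
-15 15 [-39.9 -39.6 -37.8]
-10 18 [-40.9 -40.7 -39. ]
-5 17 [-39.6 -39.3 -37.3]
0 17 [-40.9 -40.3 -40.2]
5 19 [-40.8 -39.5 -39.1]
10 17 [-40.1 -39.8 -38.1]
15 17 [-40.7 -39.  -38.6]
20 13 [-39.4 -39.1 -37.6]
[-21.14622202 -21.06801833 -19.6427466  -19.57682332] [22.69689762 22.72102493 23.04329133 23.26814417] 123.9714035173053
```

```bash
python3 -m crank '[[[0.2,-0.05,0.12,2,0],[0.2,-0.05,0.12,4,0],[0.2,-0.05,0.12,5.4,0],[0.2,-0.05,0.12,5.8,0],[0.2,-0.05,0.12,6.1,0],[0.2,-0.05,0.12,6.4,0],[0.2,-0.05,0.12,6.7,0],[0.2,-0.05,0.12,6.9,0],[0.2,-0.05,0.12,7.0,0],[0.2,-0.05,0.12,7.0,0]]]'
```

```text
time: 9.25
tool_pos: [491.3, 120.8, 30.1]
tcp_rot: [3.142, -0.0, -0.192]
contact_force: [0.1, -0.3, -4.4]
grip_width: 44.7
finger_force: 29.9
```

```bash
python3 -m crank '[[[0.2,0,0,0.2,0],[0.2,0,0,0.35,0],[0.2,0,0,0.45,0],[0.2,0,0,0.5,0],[0.2,0,0,0.52,0],[0.2,0,0,0.52,0],[0.2,0,0,0.52,0],[0.65,0,0,0.52,0],[0.65,0,0,0.52,0],[0.65,0,0,0.52,0]]]'
```

```text
time: 10.25
tool_pos: [491.7, 120.8, 25.1]
tcp_rot: [-3.141, -0.001, -0.192]
contact_force: [-0.0, 0.0, 0.3]
grip_width: 58.8
finger_force: 0.0
```

```bash
python3 -m crank '[[[0.65,0,0,-2,0],[0.65,0,0,-6,0],[0.5,0,0,-11,-8],[0.5,0,0,-15,-16],[0.5,0,4,-16,-24],[0.5,0,9,-16,-32],[0.5,0,14,-16,-40],[0.5,0,18,-16,-48],[0.5,0,22,-16,-56],[0.5,0,26,-16,-64]]]'; python3 - <<'E'
from h import *
p,d=bot.capture("top"); cv2.imwrite("pics/top3.png",p[...,::-1]); np.save("top3.npy",d)
cv2.imwrite("pics/c3.png",cv2.resize(p[220:320,260:400,::-1],None,fx=5,fy=5,interpolation=cv2.INTER_CUBIC))
J=[482.4,52.6,-.193]; h=T2(J)(np.array([[-43,-71.]]))[0]; o=bot.get_obs(); print(h,o["tool_pos"],o["tcp_rot"],tool(o,*h,140,1.378))
c,s=np.cos(J[2]),np.sin(J[2]); M=np.array([[c,-s],[s,c]])
w=cloud("top",d); q=w[np.isfinite(w[...,2])]; l=(q[:,:2]-J[:2])@M-[0,70]
k=(abs(l[:,0])<60)&(abs(l[:,1])<30)&(q[:,2]>42)&(q[:,2]<60); A=np.c_[l[k],np.ones(k.sum())]; co=np.linalg.lstsq(A,q[k,2],rcond=None)[0]
a=l[k]; print(k.sum(),co,np.median(q[k,2]),np.sort(a[:,0])[[2,6,-6,-2]],np.sort(a[:,1])[[4,10,-10,-4]])
E
```

```text
time: 11.25
tool_pos: [442.7, -130.2, 185.2]
tcp_rot: [3.141, -0.0, 0.872]
contact_force: [-0.3, -0.2, -0.8]
grip_width: 45.4
finger_force: 0.0
[426.58028288  -8.83418576] [ 442.06852151 -135.43891675  185.17627824] [3.13865858e+00 2.68424345e-03 8.81717784e-01] [  8.79  -9.25   4.52 -28.43]
747 [3.76443331e-03 2.53892633e-03 4.87631886e+01] 48.82508462120101 [-45.43751508 -45.20840627  41.77993018  43.31596625] [-22.65458533 -22.19215055  21.64163898  22.36748578]
```

View pics/c3.png

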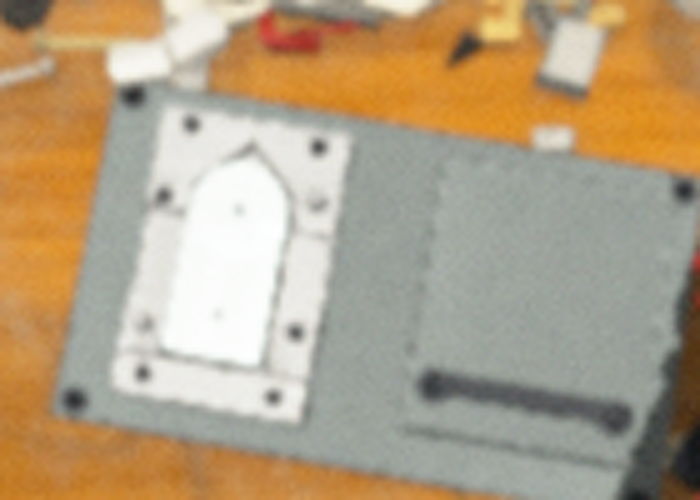

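The lug lies flat in the pocket: its top is at 48.8 mm with no tilt, and its round end at crop (240,170) is in the vee. The handle bar runs from crop (432,383) to (620,415). I'll go to it next.

```bash
python3 -m crank '[[[0.5,1.5,-1.5,2,-8],[0.5,3,-3,3,-16],[0.5,5,-5,4,-24],[0.5,7,-7,4,-28],[0.5,8.8,-9.2,4,-28.4],[0.5,8.8,-9.2,4,-28.4],[0.5,8.8,-9.2,4,-28.4],[0.5,8.8,-9.2,4,-28.4],[0.5,8.8,-9.2,4,-28.4],[0.5,8.8,-9.2,4,-28.4]]]'; python3 - <<'E'
from h import *
o=bot.get_obs();h=onz("top",365.2,299.8,109);J=[482.4,52.6,-.193];c,s=np.cos(J[2]),np.sin(J[2]);print(h,(h[:2]-J[:2])@np.array([[c,-s],[s,c]]))
print(o["tool_pos"],o["tcp_rot"][2]);print(tool(o,*T2(J)(np.array([[-43,-71.]]))[0],107-18.8,1.378))
E
```

```text
time: 12.3
tool_pos: [430.1, -2.6, 144.8]
tcp_rot: [3.141, 0.0, 1.361]
contact_force: [-0.4, -0.3, -0.3]
grip_width: 46.4
finger_force: 0.0
[427.32897785  -7.59698835 109.        ] [-42.50250535 -69.64217061]
[430.09538003  -2.62212727 144.81094362] 1.3613090468245899
[-0.68 -0.21  5.66 -0.96]
```

```bash
python3 -m crank '[[[0.5,-0.6,-0.2,1,-1],[0.5,-0.6,-0.2,3,-1],[0.5,-0.6,-0.2,4.5,-1],[0.5,-0.6,-0.2,5.5,-1],[0.5,-0.6,-0.2,5.5,-1],[0,-0.6,-0.2,5.5,-1],[0,-0.6,-0.2,5.5,-1],[0,-0.6,-0.2,5.5,-1],[0,-0.6,-0.2,5.5,-1],[0,-0.6,-0.2,5.5,-1]]]'
```

```text
time: 13.3
tool_pos: [426.9, -7.4, 90.1]
tcp_rot: [3.141, 0.0, 1.38]
contact_force: [-0.3, -0.3, -0.2]
grip_width: 10.7
finger_force: 0.0
```

```bash
python3 -m crank '[[[0,0,0,0,0],[0,0,0,0,0],[0,0,0,0,0],[0,0,0,0,0],[0,0,0,0,0],[0,0,0,0,0],[0,0,0,0,0],[0,0,0,0,0],[0,0,0,0,0],[0,0,0,0,0]]]'; python3 - <<'E'
import numpy as np
r=np.hypot(104,71);a0=np.arctan2(71,104)
for t in np.arange(0,1.76,.1): print(round(t,2),np.round([(104-r*np.cos(a0+t))/10,-(r*np.sin(a0+t)-71)/10],2))
E
```

```text
time: 14.3
tool_pos: [426.9, -7.4, 90.0]
tcp_rot: [3.141, 0.0, 1.38]
contact_force: [-1.6, 0.9, 6.5]
grip_width: 8.0
finger_force: 30.0
0.0 [ 0. -0.]
0.1 [ 0.76 -1.  ]
0.2 [ 1.62 -1.92]
0.3 [ 2.56 -2.76]
0.4 [ 3.59 -3.49]
0.5 [ 4.68 -4.12]
0.6 [ 5.83 -4.63]
0.7 [ 7.02 -5.03]
0.8 [ 8.25 -5.31]
0.9 [ 9.5  -5.46]
1.0 [10.76 -5.49]
1.1 [12.01 -5.39]
1.2 [13.25 -5.17]
1.3 [14.46 -4.82]
1.4 [15.63 -4.36]
1.5 [16.75 -3.78]
1.6 [17.8  -3.09]
1.7 [18.78 -2.3 ]
```

```bash
python3 -m crank '[[[0,0,0.37,-0.5,0],[0,0,0.76,-1.0,0],[0,0,1.18,-1.5,0],[0,0,1.62,-1.92,0],[0,0,2.08,-2.35,0],[0,0,2.56,-2.76,0],[0,0,3.06,-3.14,0],[0,0,3.59,-3.49,0],[0,0,4.12,-3.82,0],[0,0,4.68,-4.12,0]]]'
```

```text
time: 15.3
tool_pos: [472.1, -16.3, 131.9]
tcp_rot: [-3.14, 0.001, 1.38]
contact_force: [-6.1, -0.2, 2.8]
grip_width: 7.8
finger_force: 30.0
```

```bash
python3 -m crank '[[[0,0,0.57,-0.26,0],[0,0,1.15,-0.51,0],[0,0,2.34,-0.91,0],[0,0,3.57,-1.19,0],[0,0,4.82,-1.34,0],[0,0,6.08,-1.37,0],[0,0,7.33,-1.27,0],[0,0,8.57,-1.05,0],[0,0,9.17,-0.88,0],[0,0,9.78,-0.7,0]]]'; python3 - <<'E'
from h import *
p,d=bot.capture("side"); cv2.imwrite("pics/side4.png",p[...,::-1]); cv2.imwrite("pics/c4.png",cv2.resize(p[120:320,200:420,::-1],None,fx=3,fy=3,interpolation=cv2.INTER_CUBIC))
E
```

```text
time: 16.3
tool_pos: [569.8, -35.6, 138.6]
tcp_rot: [3.139, 0.001, 1.38]
contact_force: [-1.5, -4.3, 2.9]
grip_width: 7.8
finger_force: 30.0
```

View pics/c4.png

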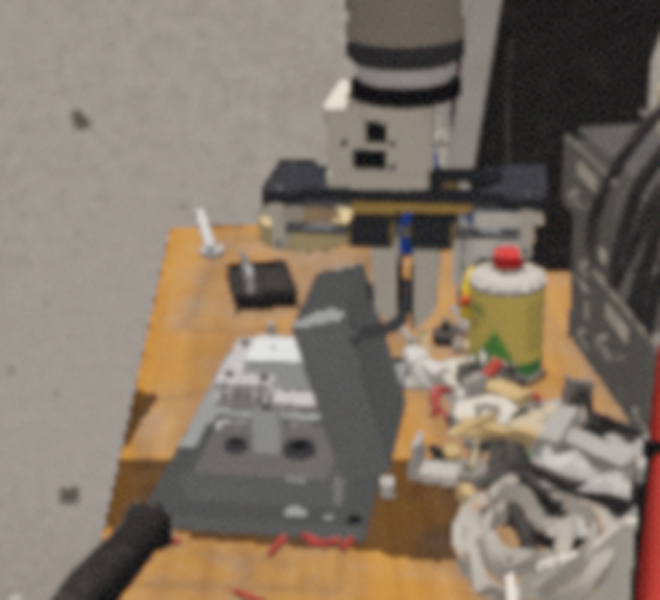

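The side view shows the cover at about 75°, with the bar pinched at crop (400,320). The plate with its grip block is visible in the bay at (270,430). I'll carry on to about 1.5 rad and let go.

```bash
python3 -m crank '[[[0,0,0.6,0.22,0],[0,0,1.17,0.46,0],[0,0,1.74,0.74,0],[0,0,2.29,1.04,0],[0,0,2.29,1.04,0],[0.2,0,2.29,1.04,0],[0.2,0,2.29,1.04,0],[0.2,0,2.4,0,0],[0.2,0,2.4,-3,0],[0.2,0,2.4,-6,0]]]'
```

```text
time: 17.35
tool_pos: [591.9, -38.8, 199.0]
tcp_rot: [-3.14, -0.0, 1.38]
contact_force: [0.3, -0.0, -0.2]
grip_width: 18.4
finger_force: 0.0
```

```bash
python3 -m crank '[[[0.4,0,0,-1,0],[0.4,-1,-3,-1,8],[0.4,-3,-6,-1,16],[0.4,-6,-9,-1,24],[0.4,-9,-12,-1,32],[0.4,-13,-14,-1,40],[0.4,-13,-14,-1,48],[0.4,-13,-14,-1,56],[0.4,-13,-14,-1,64],[0.4,-13,-14,-1,72]]]'; python3 - <<'E'
from h import *
p,d=bot.capture("top"); cv2.imwrite("pics/top5.png",p[...,::-1]); np.save("top5.npy",d)
cv2.imwrite("pics/c5.png",cv2.resize(p[220:330,265:415,::-1],None,fx=5,fy=5,interpolation=cv2.INTER_CUBIC))
J=[482.4,52.6,-.193]; c,s=np.cos(J[2]),np.sin(J[2]); M=np.array([[c,-s],[s,c]])
w=cloud("top",d); q=w[np.isfinite(w[...,2])]; l=(q[:,:2]-J[:2])@M-[0,-70]
k=(abs(l[:,0])<56)&(abs(l[:,1])<49)&(q[:,2]>60)&(q[:,2]<80); print("block",k.sum(),l[k].min(0),l[k].max(0),np.median(q[k],0))
k=(abs(l[:,0])<70)&(abs(l[:,1])<60)&(q[:,2]>27)&(q[:,2]<33.5); print("plate",k.sum(),np.percentile(l[k],[1,99],axis=0))
E
```

```text
time: 18.35
tool_pos: [429.9, -140.3, 208.0]
tcp_rot: [-3.141, 0.0, 0.117]
contact_force: [-0.9, 0.9, -0.4]
grip_width: 36.8
finger_force: 0.0
block 58 [-11.4612216  -7.8150906] [7.96939242 5.64325992] [466.05862137 -16.01344341  66.4279266 ]
plate 1436 [[-55.42006322 -47.36215833]
 [ 53.38560778  46.10486178]]
```

View pics/c5.png

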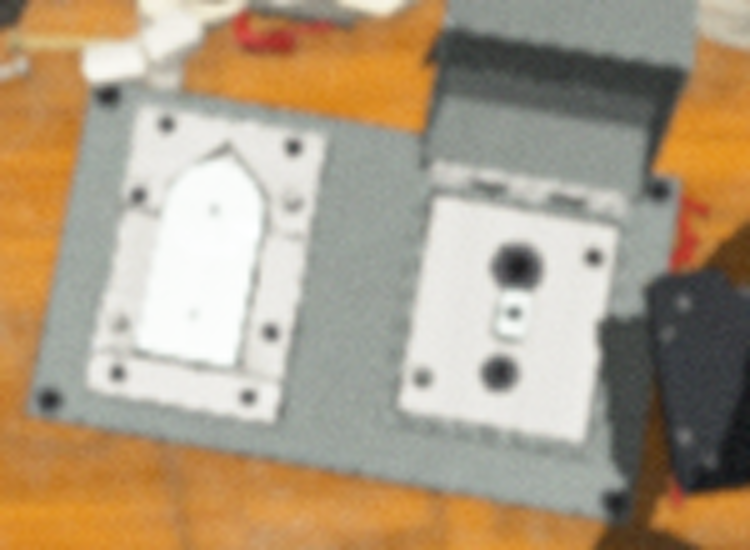

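The cover stands open. The plate is in the bay with its big bush at crop (517,266), small bush at (499,373) and grip block at (513,314). I'll fit the plate's pose.

```bash
python3 - <<'E'
from h import *
img=cv2.imread("pics/top5.png"); V=img[...,0]; J=np.array([482.4,52.6,-.193])
b=T2(J)(np.array([[0,-70.]]))[0]
P,N=rect(50,43); r=fitoutline("top",V,P,N,30,[*b,-.193],half=4); print("plate",r)
P,N=rect(82,142); print("jig",fitoutline("top",V,P,N,12,J))
P,N=lugout(); n=T2(J)(np.array([[0,70.]]))[0]; rl=fitoutline("top",V,P,N,48,[*n,-.193],half=3); print("lug",rl,n)
hb=onz("top",265+517/5,220+266/5,36); hs=onz("top",265+499/5,220+373/5,36); gb=onz("top",265+513/5,220+314/5,66)
d=hb-hs; print(hb,hs,gb,"bush axis yaw",np.arctan2(d[1],d[0]),np.linalg.norm(d)); c=hb[:2]-22.5*d[:2]/np.linalg.norm(d); print("plate ctr from bushes",c)
lb=onz("top",265+214/5,220+210/5,48); ls=onz("top",265+194/5,220+314/5,48); d=lb-ls; print("punch",lb,ls,np.arctan2(d[1],d[0]),np.linalg.norm(d))
E
```

```text
plate (array([ 4.69298439e+02, -1.67389325e+01, -1.96528381e-01]), np.float64(0.5504878602080219), np.float64(1.0))
jig (array([ 4.82694242e+02,  5.26118477e+01, -1.91896747e-01]), np.float64(0.612542458607602), np.float64(0.8833333333333333))
lug (array([ 4.96222367e+02,  1.21837997e+02, -2.10677232e-01]), np.float64(0.5647330882439826), np.float64(1.0)) [495.82628374 121.30032682]
[491.23886154 -22.03608205  36.        ] [442.77042885 -12.29451873  36.        ] [466.71161204 -17.15262914  66.        ] bush axis yaw -0.19834518021598802 49.437708508850676
plate ctr from bushes [469.17999659 -17.60251947]
punch [517.73472298 115.72393566  48.        ] [470.58277875 125.12751736  48.        ] -0.19684883965526784 48.0804866249426
```

```bash
python3 - <<'E'
from h import *
o=bot.get_obs(); print(o["tool_pos"],o["tcp_rot"][2],tool(o,467.2,-18.2,100,-.196))
E
```

```text
[ 429.96711464 -140.23740505  207.96025286] 0.11061743501422638 [  5.05 -11.72  10.8   17.57]
```

```bash
python3 -m crank '[[[0.4,1,-3,2,8],[0.4,3,-7,4,16],[0.4,5,-11.7,6,17.6],[0.4,5,-11.7,9,17.6],[0.4,5,-11.7,10.8,17.6],[0.4,5,-11.7,10.8,17.6],[0.4,5,-11.7,10.8,17.6],[0.4,5,-11.7,10.8,17.6],[0.4,5,-11.7,10.8,17.6],[0.4,5,-11.7,10.8,17.6]]]'; python3 - <<'E'
from h import *
o=bot.get_obs(); print(o["tool_pos"],o["tcp_rot"][2],tool(o,467.2,-18.2,38,-.196))
E
```

```text
time: 19.4
tool_pos: [465.8, -18.6, 100.9]
tcp_rot: [3.141, -0.002, -0.184]
contact_force: [0.0, -0.2, -0.1]
grip_width: 36.3
finger_force: 0.0
[465.82162742 -18.59758312 100.85595019] -0.18406392498267654 [ 0.13 -0.06  6.29  0.68]
```

```bash
python3 -m crank '[[[0.4,0.1,-0.05,2,0.7],[0.4,0.1,-0.05,4,0.7],[0.4,0.1,-0.05,5.5,0.7],[0.4,0.1,-0.05,6.2,0.7],[0.4,0.1,-0.05,6.2,0.7],[0,0.1,-0.05,6.2,0.7],[0,0.1,-0.05,6.2,0.7],[0,0.1,-0.05,6.2,0.7],[0,0.1,-0.05,6.2,0.7],[0,0.1,-0.05,6.2,0.7]]]'
```

```text
time: 20.4
tool_pos: [466.9, -18.0, 38.6]
tcp_rot: [3.141, -0.001, -0.196]
contact_force: [-1.0, -0.4, 5.0]
grip_width: 14.1
finger_force: 30.0
```

```bash
python3 -m crank '[[[0,0,0,0,0],[0,0,0,0,0],[0,0,0,0,0],[0,0,0,0,0],[0,0,0,-0.2,0],[0,0,0,-0.5,0],[0,0,0,-0.8,0],[0,0,0,-1.1,0],[0,0,0,-1.4,0],[0,0,0,-1.4,0]]]'; python3 - <<'E'
from h import *
o=bot.get_obs(); print(o["tool_pos"],o["tcp_rot"],o["contact_force"])
E
```

```text
time: 21.4
tool_pos: [466.7, -17.9, 52.4]
tcp_rot: [3.142, -0.001, -0.196]
contact_force: [-0.6, -0.5, -1.8]
grip_width: 13.8
finger_force: 30.0
[466.74734605 -17.94709502  52.44822572] [ 3.14151403e+00 -8.87771702e-04 -1.95926329e-01] [-0.62249017 -0.49346675 -1.83432917]
```

```bash
python3 -m crank '[[[0,0,0,-1.5,0],[0,0,0,-3,0],[0,0,0,-4.4,0],[0,-0.1,-2,-4.4,0],[0,-0.1,-5,-4.4,0],[0,-0.1,-8,-4.4,0],[0,-0.1,-11,-4.4,0],[0,-0.1,-13,-4.4,0],[0,-0.1,-14.1,-4.4,0],[0,-0.1,-14.1,-4.4,0]]]'; python3 - <<'E'
from h import *
for n in("top","side"):
    p,d=bot.capture(n); cv2.imwrite(f"pics/{n}6.png",p[...,::-1]); np.save(n+"6.npy",d)
    if n=="side": cv2.imwrite("pics/c6.png",cv2.resize(p[180:310,230:390,::-1],None,fx=4.5,fy=4.5,interpolation=cv2.INTER_CUBIC))
o=bot.get_obs(); tp=o["tool_pos"]; print(tp,o["tcp_rot"],o["contact_force"],o["grip_width"])
J=[482.5,52.6,-.194]; c,s=np.cos(J[2]),np.sin(J[2]); M=np.array([[c,-s],[s,c]])
for n in("top","side"):
    w=cloud(n,np.load(n+"6.npy")); q=w[np.isfinite(w[...,2])]; l=(q[:,:2]-J[:2])@M-[0,70]
    k=(abs(l[:,0])<60)&(abs(l[:,1])<55)&(q[:,2]>83)&(q[:,2]<92)
    a=l[k]; z=q[k,2]
    if len(a)>10:
        A=np.c_[a,np.ones(len(a))]; print(n,len(a),np.linalg.lstsq(A,z,rcond=None)[0],np.median(z),np.percentile(a,[1,99],axis=0).round(1))
E
```

```text
time: 22.4
tool_pos: [492.9, 121.5, 95.8]
tcp_rot: [3.141, 0.0, -0.194]
contact_force: [0.6, -0.3, -3.2]
grip_width: 13.9
finger_force: 30.0
[492.64436828 120.01097753  95.82395212] [ 3.14093834e+00  5.15644918e-04 -1.95763696e-01] [-0.53263876 -0.15375826 -2.89915689] 13.828962789205983
top 366 [ 3.75182232e-03 -1.41206777e-03  8.81113735e+01] 88.09318073497539 [[-51.6 -41.8]
 [ -5.6  42.6]]
side 517 [-2.63384747e-03  1.01190896e-02  8.71664360e+01] 86.92889867849439 [[-50.3 -47.3]
 [ 48.5  39.6]]
```

View pics/c6.png

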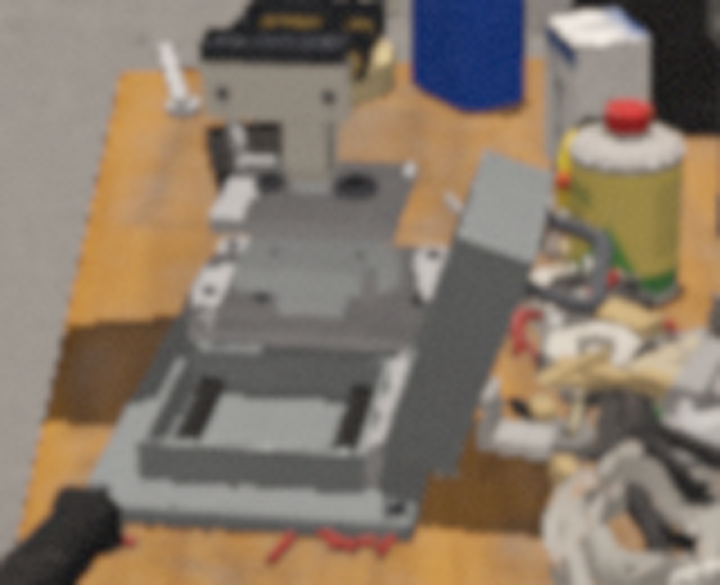

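```bash
python3 - <<'E'
from h import *
V=cv2.imread("pics/top6.png")[...,0]; V2=cv2.imread("pics/top6.png")[...,2]; J=[482.5,52.6,-.194]
n=20;t=np.linspace(-47,-12,n);P=np.vstack([np.c_[-50*np.ones(n),np.linspace(-40,40,n)],np.c_[t,43*np.ones(n)],np.c_[t,-43*np.ones(n)]]); N=np.repeat([[-1,0],[0,1],[0,-1]],n,0).astype(float)
c0=T2(J)(np.array([[0,70.]]))[0]
for ch in(V,V2):
    r=fitoutline("top",ch,P,N,88,[*c0,-.194],half=4); print(r)
    c,s=np.cos(J[2]),np.sin(J[2]); print((r[0][:2]-c0)@np.array([[c,-s],[s,c]]))
# small bush & grip by depth in top: bush top z~94
w=cloud("top",np.load("top6.npy")); q=w[np.isfinite(w[...,2])]; l=(q[:,:2]-c0)@np.array([[c,-s],[s,c]])
k=(abs(l[:,0]+26)<16)&(abs(l[:,1])<16)&(q[:,2]>91.5)&(q[:,2]<98); print("small bush",k.sum(),l[k].mean(0),l[k].min(0),l[k].max(0))
w=cloud("side",np.load("side6.npy")); q=w[np.isfinite(w[...,2])]; l=(q[:,:2]-c0)@np.array([[c,-s],[s,c]])
k=(abs(q[:,2]-88)<5)&(l[:,1]>-35)&(l[:,1]<-10); a=l[k&(abs(l[:,0])<60),0]; print("side x ext",np.percentile(a,[1,99]))
w=cloud("side",np.load("side0.npy"))
E
```

```text
(array([ 4.91151518e+02,  1.18998645e+02, -2.97434528e-01]), np.float64(1.7758505716970903), np.float64(0.9333333333333333))
[-4.31146476 -3.17904471]
(array([ 4.91477613e+02,  1.19225236e+02, -2.97483973e-01]), np.float64(1.65326603073837), np.float64(0.9333333333333333))
[-4.03517079 -2.89383802]
small bush 22 [-31.82862054   3.49628286] [-35.98457742  -3.94709506] [-27.05811706   8.35329672]
side x ext [-50.31917027  47.4317104 ]
```

```bash
python3 - <<'E'
from h import *
J=[482.5,52.6,-.194]; c0=T2(J)(np.array([[0,70.]]))[0]; c,s=np.cos(J[2]),np.sin(J[2]);M=np.array([[c,-s],[s,c]])
w=cloud("top",np.load("top6.npy")); q=w[np.isfinite(w[...,2])]; l=(q[:,:2]-c0)@M
k=(abs(q[:,2]-88)<4)&(abs(l[:,0])<60)&(abs(l[:,1])<55); a=l[k]
print("minx",[(y,a[(a[:,1]>=y)&(a[:,1]<y+8),0].min().round(1)) for y in range(-40,40,8)])
print("y",[(x,a[(a[:,0]>=x)&(a[:,0]<x+6),1].min().round(1),a[(a[:,0]>=x)&(a[:,0]<x+6),1].max().round(1)) for x in range(-50,-4,6) if ((a[:,0]>=x)&(a[:,0]<x+6)).any()])
w=cloud("top",np.load("top5.npy")); q=w[np.isfinite(w[...,2])]; l=(q[:,:2]-T2(J)(np.array([[0,-70.]]))[0])@M
k=(q[:,2]>33.5)&(q[:,2]<40)&(abs(l[:,0]+26)<14)&(abs(l[:,1])<14); print("bush in bay",k.sum(),l[k].min(0),l[k].max(0))
im=cv2.imread("pics/top6.png"); im=cv2.resize(im[230:330,260:360],None,fx=6,fy=6,interpolation=cv2.INTER_CUBIC)
def pt(p): u=proj("top",p); return tuple(int(round((u[i]-(260,230)[i]+.5)*6)) for i in(0,1))
cor=[pt([*x,88]) for x in T2([*c0,-.194])(np.array([[-50,-43],[-50,43],[50,43],[50,-43.]]))]
cv2.polylines(im,[np.array(cor)],True,(0,0,255),1)
for x in(-26,): cv2.circle(im,pt([*T2([*c0,-.194])(np.array([[x,0.]]))[0],94]),27*2//2,(0,255,0),1)
cv2.imwrite("pics/c7.png",im)
E
```

```text
minx [(-40, np.float64(-51.6)), (-32, np.float64(-51.2)), (-24, np.float64(-51.0)), (-16, np.float64(-51.6)), (-8, np.float64(-51.5)), (0, np.float64(-50.8)), (8, np.float64(-51.6)), (16, np.float64(-51.3)), (24, np.float64(-51.7)), (32, np.float64(-51.8))]
y [(-50, np.float64(-41.4), np.float64(43.5)), (-44, np.float64(-42.1), np.float64(43.5)), (-38, np.float64(-41.6), np.float64(43.0)), (-32, np.float64(-42.1), np.float64(17.2)), (-14, np.float64(-36.3), np.float64(-34.1)), (-8, np.float64(-36.0), np.float64(-33.4))]
bush in bay 50 [-35.99587878 -13.86321723] [-12.09489704   8.33514945]
```

View pics/c7.png

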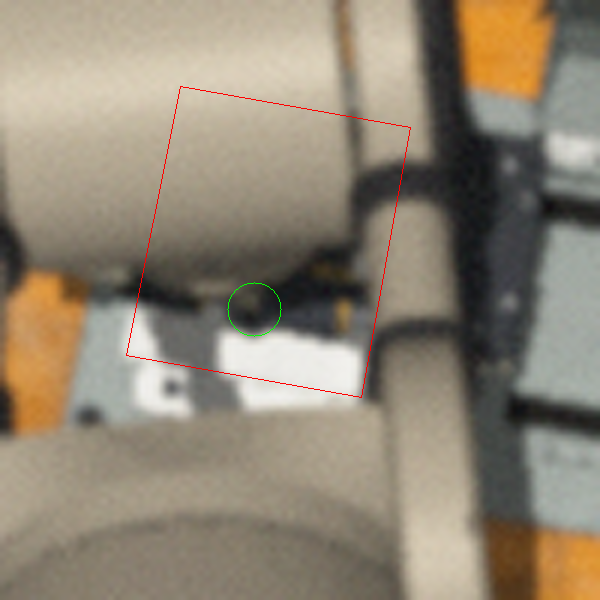

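```bash
python3 -m crank '[[[0,0.06,0.03,-0.1,0],[0,0.12,0.06,-0.1,0],[0,0.12,0.06,-0.1,0],[0,0.12,0.06,-0.1,0],[0,0.12,0.06,-0.1,0],[0,0.12,0.06,-0.1,0],[0,0.12,0.06,-0.1,0],[0,0.12,0.06,-0.1,0],[0,0.12,0.06,-0.1,0],[0,0.12,0.06,-0.1,0]]]'; python3 - <<'E'
from h import *
J=[482.5,52.6,-.194]; c0=T2(J)(np.array([[0,70.]]))[0]; c,s=np.cos(J[2]),np.sin(J[2]);M=np.array([[c,-s],[s,c]])
o=bot.get_obs(); print(o["tool_pos"],o["tcp_rot"],o["finger_force"])
for n in("top","side"):
    p,d=bot.capture(n); w=cloud(n,d); q=w[np.isfinite(w[...,2])]; l=(q[:,:2]-c0)@M
    k=(abs(q[:,2]-88)<4)&(abs(l[:,0])<60)&(abs(l[:,1])<55); a=l[k]
    print(n,"minx",[a[(a[:,1]>=y)&(a[:,1]<y+10),0].min().round(1) for y in range(-40,40,10)],"maxx",[a[(a[:,1]>=y)&(a[:,1]<y+10),0].max().round(1) for y in range(-40,40,10)])
    b=a[a[:,0]<-36]; print(b[:,1].min(),b[:,1].max(),np.median(q[k,2]))
E
```

```text
time: 23.5
tool_pos: [494.0, 119.8, 97.0]
tcp_rot: [3.141, -0.0, -0.196]
contact_force: [-0.7, -0.2, -3.1]
grip_width: 14.1
finger_force: 30.0
[493.98496869 119.77565954  96.98778283] [ 3.14148988e+00 -3.92997536e-06 -1.95920346e-01] 29.998840391635895
top minx [np.float64(-50.4), np.float64(-50.2), np.float64(-50.3), np.float64(-50.6), np.float64(-50.4), np.float64(-50.3), np.float64(-50.1), np.float64(-50.2)] maxx [np.float64(0.8), np.float64(-31.3), np.float64(-31.5), np.float64(-32.6), np.float64(-25.0), np.float64(-25.5), np.float64(-31.7), np.float64(-32.2)]
-43.54982283234577 42.46036786162365 89.08346925575489
side minx [np.float64(-49.8), np.float64(-50.2), np.float64(-50.4), np.float64(-47.7), np.float64(-49.1), np.float64(-49.9), np.float64(-49.4), np.float64(-48.9)] maxx [np.float64(50.2), np.float64(50.3), np.float64(49.6), np.float64(49.9), np.float64(49.5), np.float64(49.7), np.float64(50.3), np.float64(49.9)]
-48.31302843516647 39.0134324541345 88.18257264676984
```

The plate is level and square, and centred on the pocket to within a millimetre, so I'm handing in.

```bash
python3 -c "
from plant import bot
print(bot.close_job())"
```

```text
the job is handed in; nothing more can be done
None
```

The job is handed in at about 23.5 s: the lug is seated flat in the pocket, the cover is open, and the bush plate is held level about 3 cm above the lug, with its centre measured within about 1 mm of the pocket's.

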